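Make up the tea kit and the baking kit on the pantry shelf

ROBOT

A 6-joint arm with a two-finger parallel gripper is mounted at the origin on the work surface. World frame = base frame: x ahead of the robot, y to its left, z up, the work surface at z = 0. Lengths are in m, angles in degrees, forces in N, time in s.
With the tool pointing down it reaches from about 0.275 to 0.725 m from the base axis. Payload 15.9 kg.
Tool frame: the origin (TCP) lies between the finger pads; the fingertips stand 19 mm ahead of it and the grasp point (between the pads) is the TCP (ctrl.tips_ahead is the distance from the TCP to the fingertips, in m); z points along the fingers, y is the direction in which the jaws open and shut (so a half turn about z gives the same grasp; the last joint's range is limited). The gripper opens to 85 mm and grips with 20 to 120 N. Pads are 22 mm wide; open, the fingers measure 114 mm over their backs; the gripper's body (76 mm by 85 mm) begins 54 mm behind the grasp point. The pads swing forward as they close: fully open they stand 13 mm farther back than shut.
Start: joints at [64.171, 12.198, -1.971, 75.831, 0, 90], TCP at [0.218, 0.45, 0.25] pointing down, gripper open.
Joint ranges: [-170.91, 170.91], [-42.67, 98.43], [-65.05, 77.54], [-120.47, 116.71], [-90, 82.35], [-180, 180]. Speed limits (degrees/s): [108.29, 108.29, 136.94, 147.25, 180, 180].

INTERFACE

Orientations are given as [roll, pitch, yaw] about the fixed x, y, z axes, in that order (R = Rz(yaw) Ry(pitch) Rx(roll)).
In Python, from cell import get_state, read_camera, ticket, ctrl gives the robot as it stands.
- The arm moves only by the shell command python3 -m creep 'ROWS' [FORCE]. ROWS is JSON, a list of rows, each a list of 3 entries, a list of its own where there are three numbers: the turn, a rotation vector about the tool's x, y, z in units of 6 degrees (1.0 is 6 degrees), then the shift along the tool's x, y, z in m, then the opening, from 0 (shut) to 1 (fully open). In form: [[[wx, wy, wz], [tx, ty, tz], grip], ...]. A call has 1 to 10 rows; each row is the pose to reach, as a shift and turn from the pose measured when the call began, along the tool's axes at that moment; what a row does not reach only later rows make up. A row lasts 1/10 s, in which the tool goes at most 50 mm and 8.59 degrees, less where a joint would pass 70% of its speed; a pose out of reach is approached as far as the arm can. A call with a gripper value outside its range is refused whole. The fingers move at their own pace and stop on an object; FORCE is the grip in N (left out, the last holds). Time passes only in rows, so rows that repeat a pose let the fingers close. It gives the time, the measured TCP pose, the force and the opening at its end, in the units of the state.
- get_state(): the state, without advancing time (a new reading comes with each control period).
- read_camera(name): name is "side" or "top"; returns a dict with "image" (400x640x3 uint8, blue, green, red), "fx", "fy", "cx", "cy" (pixels), "view" (4x4, takes a point from world to camera coordinates). Camera axes: x right, y up, looking along -z (the intrinsics and any distortion apply to the point x, -y, -z); pixel columns grow to the right and rows downward; lengths in m; the calibration is good to about 2 mm. A picture is of the moment at which its call begins. There is no depth.
- ticket.job_done(): hands the job in, once; it reports no verdict.
The state is a dict: "t": time; "joints": joint angles; "joint_velocities": joint speeds; "joint_efforts": joint torques, N m; "tcp_pos": TCP position; "ee_rot": TCP orientation; "contact_force": force on the tool from outside, world axes, zero at the start; "ft_torque": the same for the moment, N m; "opening": finger opening in m.
Only numpy, scipy, OpenCV 4.12 (cv2) and the standard library are available. Lean on these libraries where they do the work, as an engineer would, in place of code of your own. Each camera call takes 0.05 s, during which the arm holds its last target.

TASK

Make up two kits from the things on the pantry shelf. The tea kit goes in the smaller, two-compartment tray: the tea infuser and the squat jar, one standing upright in each compartment; the baking kit goes in the larger tray: the wooden spatula lying flat and straight along the long compartment, and the tall jar and the ring-shaped biscuit cutter standing upright, one in each small compartment (which of the two does not matter). Do not knock or shift the blue bowl, the white cup and the pepper mill: they stay where they are.

Things in the scene. Friction and masses are not known exactly. Their poses are not given: they have to be found in the camera images.
- infuser_mid (a point): Tea infuser: a stainless steel canister standing upright, round, 66 mm high, 42 mm wide in the body (up to 46 mm high) with a 48 mm lid rim and a small knob (14 mm) on top. The point is on its axis, half-way up (33 mm above its foot); z is up.
- squat_jar_mid (a point): Squat jar: the low, wide one of the two empty clear glass jars with cork lids; 60 mm across, 56 mm high with lid, standing; the glass is straight-sided up to 40 mm, then narrows to a 53 mm lid. The point is on its axis, half-way up (28 mm above its foot); z is up.
- tall_jar_mid (a point): Tall jar: the tall, slim one of the two empty clear glass jars with cork lids; 48 mm across, 90 mm high with lid, standing; the glass is straight-sided up to 74 mm, then narrows to a 43 mm lid. The point is on its axis, half-way up (45 mm above its foot); z is up.
- cutter_mid (a point): Biscuit cutter: a plain stainless steel ring open at both ends, 56 mm across outside, wall 2.5 mm, 45 mm high, standing on its edge-circle (axis upright). The point is on its axis, half-way up (22.5 mm above its foot); z is up.
- spatula_mid (a point): Short wooden spatula lying flat, 160 mm long along its x axis. The handle, 16 mm wide and 16 mm high, runs from x = -80 mm to +25 mm; the flat blade, 44 mm wide and 5 mm thick, from +18 mm to +80 mm. The point is half-way along the length and half-way up the handle (8 mm above the surface), close to the centre of mass; z is up.
- tea_tray: Tea tray: the smaller, oblong dark wooden tray with two equal compartments, fixed to the shelf; 86 mm along its x, 188 mm along its y. Origin under its centre, z up. Floor 5 mm thick; all walls rise to 14 mm above the shelf (9 mm above the tray's floor). Compartment centres at x = 0, y = +49 mm and -49 mm, each 76 mm (x) by 80 mm (y) inside.
- baking_tray: Baking tray: the larger, nearly square dark wooden tray with three compartments, fixed to the shelf; 175 mm along its x, 188 mm along its y. Origin under its centre, z up. Floor 5 mm thick; all walls rise to 14 mm above the shelf (9 mm above the tray's floor). Two small compartments, 76 mm (x) by 80 mm (y) inside, centres at x = -44.5 mm, y = +49 mm and -49 mm. One long compartment, 84 mm (x) by 178 mm (y) inside, centre at x = +40.5 mm, y = 0.
- bowl_mid (a point): Blue ceramic bowl, 100 mm across, 48 mm high, to be left alone; loose. Point on its axis, half-way up.
- cup_mid (a point): Small white ceramic cup, 58 mm across and 52 mm high, with a handle that stands out to its +y side (46 mm from the axis at most), to be left alone; loose. Point on its axis, half-way up.
- mill_mid (a point): Dark wooden pepper mill, 52 mm across, 122 mm high, to be left alone; loose. Point on its axis, half-way up.
Mind the look-alikes: they are no part of the job. What is shaped like the part that bears squat_jar_mid but green or purple is not meant.

How it is judged (in metres and radians):
At the end, for the whole second after the job is handed in: Each jar, the infuser and the cutter stand upright (0.1 rad) on the floor of their own compartment (9.5 to 17.5 mm, what fits between its walls); the spatula lies flat in the long one, 24 mm across, 12 mm along, straight to 0.2 rad; all released, at rest ((((x of infuser_mid in the frame of tea_tray between -0.0155 and 0.0155 m and y of infuser_mid in the frame of tea_tray between 0.0315 and 0.0665 m and z of infuser_mid in the frame of tea_tray between 0.034 and 0.042 m and angle between infuser_mid's own z axis and vertical below 0.1 rad) and (x of squat_jar_mid in the frame of tea_tray between -0.0095 and 0.0095 m and y of squat_jar_mid in the frame of tea_tray between -0.0605 and -0.0375 m and z of squat_jar_mid in the frame of tea_tray between 0.029 and 0.037 m and angle between squat_jar_mid's own z axis and vertical below 0.1 rad)) or ((x of infuser_mid in the frame of tea_tray between -0.0155 and 0.0155 m and y of infuser_mid in the frame of tea_tray between -0.0665 and -0.0315 m and z of infuser_mid in the frame of tea_tray between 0.034 and 0.042 m and angle between infuser_mid's own z axis and vertical below 0.1 rad) and (x of squat_jar_mid in the frame of tea_tray between -0.0095 and 0.0095 m and y of squat_jar_mid in the frame of tea_tray between 0.0375 and 0.0605 m and z of squat_jar_mid in the frame of tea_tray between 0.029 and 0.037 m and angle between squat_jar_mid's own z axis and vertical below 0.1 rad))) and (((x of tall_jar_mid in the frame of baking_tray between -0.06 and -0.029 m and y of tall_jar_mid in the frame of baking_tray between 0.0315 and 0.0665 m and z of tall_jar_mid in the frame of baking_tray between 0.046 and 0.054 m and angle between tall_jar_mid's own z axis and vertical below 0.1 rad) and (x of cutter_mid in the frame of baking_tray between -0.056 and -0.033 m and y of cutter_mid in the frame of baking_tray between -0.0625 and -0.0355 m and z of cutter_mid in the frame of baking_tray between 0.0235 and 0.0315 m and angle between cutter_mid's own z axis and vertical below 0.1 rad)) or ((x of tall_jar_mid in the frame of baking_tray between -0.06 and -0.029 m and y of tall_jar_mid in the frame of baking_tray between -0.0665 and -0.0315 m and z of tall_jar_mid in the frame of baking_tray between 0.046 and 0.054 m and angle between tall_jar_mid's own z axis and vertical below 0.1 rad) and (x of cutter_mid in the frame of baking_tray between -0.056 and -0.033 m and y of cutter_mid in the frame of baking_tray between 0.0355 and 0.0625 m and z of cutter_mid in the frame of baking_tray between 0.0235 and 0.0315 m and angle between cutter_mid's own z axis and vertical below 0.1 rad))) and x of spatula_mid in the frame of baking_tray between 0.0165 and 0.0645 m and y of spatula_mid in the frame of baking_tray between -0.012 and 0.012 m and z of spatula_mid in the frame of baking_tray between 0.009 and 0.017 m and angle between spatula_mid's own z axis and vertical below 0.1 rad and angle between the x axis of spatula_mid and the y axis of baking_tray, either way round below 0.2 rad and linear speed of each of infuser, squat_jar, tall_jar, cutter, spatula below 0.02 m/s); the robot touches nothing.
It fails at once if the blue bowl is moved by more than 25 mm or tipped (distance of bowl_mid from where it was at the start of the episode above 0.025 m or angle between bowl_mid's own z axis and vertical above 0.4 rad).
It fails at once if the white cup is moved by more than 25 mm or tipped (distance of cup_mid from where it was at the start of the episode above 0.025 m or angle between cup_mid's own z axis and vertical above 0.4 rad).
It fails at once if the pepper mill is moved by more than 25 mm or tipped (distance of mill_mid from where it was at the start of the episode above 0.025 m or angle between mill_mid's own z axis and vertical above 0.4 rad).
It also fails if it takes over 128 s, if anything falls off the work surface, if the arm or the gripper's body presses on something with over 40 N, if the wrist force passes 120 N, or if a joint passes its speed limit or range.

## Working session

There is one attempt and no reset: what is moved stays moved. The work goes in short steps, Python scripts to look and compute and a shell command to move; the robot and the scene stay as the last step left them, time stands still between calls to the robot, and variables do not carry over. Pictures are saved under pics/ and viewed, and the job is handed in when it is done.

```bash
ls; mkdir -p pics; python3 - <<'E'
from cell import get_state, read_camera
import cv2
print(get_state())
for n in("top","side"):
    c=read_camera(n); cv2.imwrite(f"pics/{n}0.png",c["image"]); print({k:v for k,v in c.items() if k!="image"})
E
```

```text
pics
{'t': 0.0, 'joints': array([ 6.41688503e+01,  1.22250349e+01, -2.01088128e+00,  7.58311924e+01,
        4.43163873e-04,  9.00000372e+01]), 'joint_velocities': array([ 0.00391729,  0.04962077,  0.0327169 ,  0.04607444, -0.03200437,
        0.04563182]), 'joint_efforts': array([ 1.70738756e-03, -6.86150837e+01,  4.87123954e+01,  1.75221468e-02,
        4.01237401e-05,  3.74953640e-05]), 'tcp_pos': array([0.21771028, 0.44973646, 0.24979584]), 'ee_rot': array([-1.79932891e+02, -4.43119972e-04,  1.54168813e+02]), 'contact_force': array([-0.42290731, -0.07484968,  0.49711281]), 'ft_torque': array([ 0.046526  ,  0.01362633, -0.01190803]), 'opening': 0.08508424165681136}
{'fx': 410.3576065292849, 'fy': 410.3576065292849, 'cx': 316.90848045372627, 'cy': 200.72156922383567, 'view': array([[ 0.1121373 , -0.99368404, -0.00415313, -0.05997558],
       [ 0.97358616,  0.10903082,  0.20060478, -0.58033701],
       [-0.19888495, -0.02653871,  0.97966345, -0.76487833],
       [ 0.        ,  0.        ,  0.        ,  1.        ]])}
{'fx': 436.00136271679776, 'fy': 436.00136271679776, 'cx': 329.73326764222725, 'cy': 201.79633303652244, 'view': array([[ 0.69510331, -0.718891  , -0.00520701, -0.40543578],
       [ 0.39463051,  0.37549826,  0.83861065, -0.29612293],
       [-0.60091443, -0.58497588,  0.5447064 , -0.72131351],
       [ 0.        ,  0.        ,  0.        ,  1.        ]])}
```

View pics/top0.png

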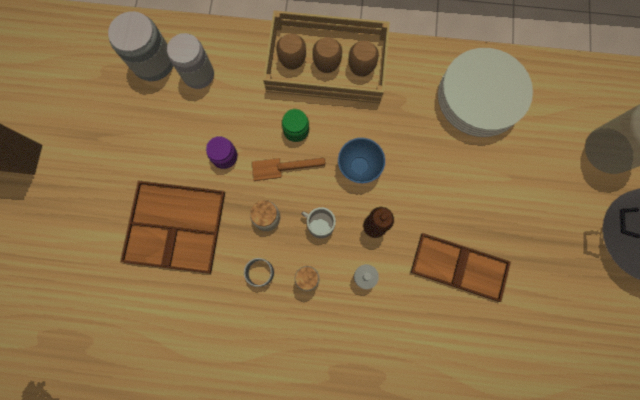

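View pics/side0.png

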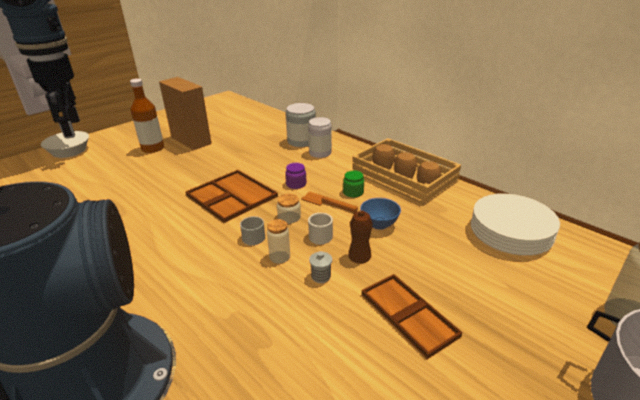

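```bash
cat > h.py <<'E'
import numpy as np, cv2
from cell import get_state, read_camera
def cam(n): return read_camera(n)
def proj(c,P):
    P=np.atleast_2d(P); V=c["view"]; q=P@V[:3,:3].T+V[:3,3]
    return np.c_[c["fx"]*q[:,0]/-q[:,2]+c["cx"], c["fy"]*-q[:,1]/-q[:,2]+c["cy"]]
def back(c,u,v,z):
    V=c["view"];R=V[:3,:3];o=-R.T@V[:3,3]
    d=R.T@np.array([(u-c["cx"])/c["fx"],-(v-c["cy"])/c["fy"],-1.0])
    return o+d*(z-o[2])/d[2]
def circ(x,y,z,r): 
    a=np.linspace(0,2*np.pi,73); return np.c_[x+r*np.cos(a),y+r*np.sin(a),0*a+z]
def crop(im,x0,y0,x1,y1,s): return cv2.resize(im[y0:y1,x0:x1],None,fx=s,fy=s,interpolation=cv2.INTER_CUBIC)
E
python3 - <<'E'
from h import *
t=cv2.imread("pics/top0.png"); s=cv2.imread("pics/side0.png")
cv2.imwrite("pics/t1.png",crop(t,200,120,400,300,4)); cv2.imwrite("pics/t2.png",crop(t,110,170,240,285,5)); cv2.imwrite("pics/t3.png",crop(t,400,220,520,310,6))
cv2.imwrite("pics/s1.png",crop(s,180,140,480,360,2.6))
E
```

```text
(no output)
```

View pics/t1.png

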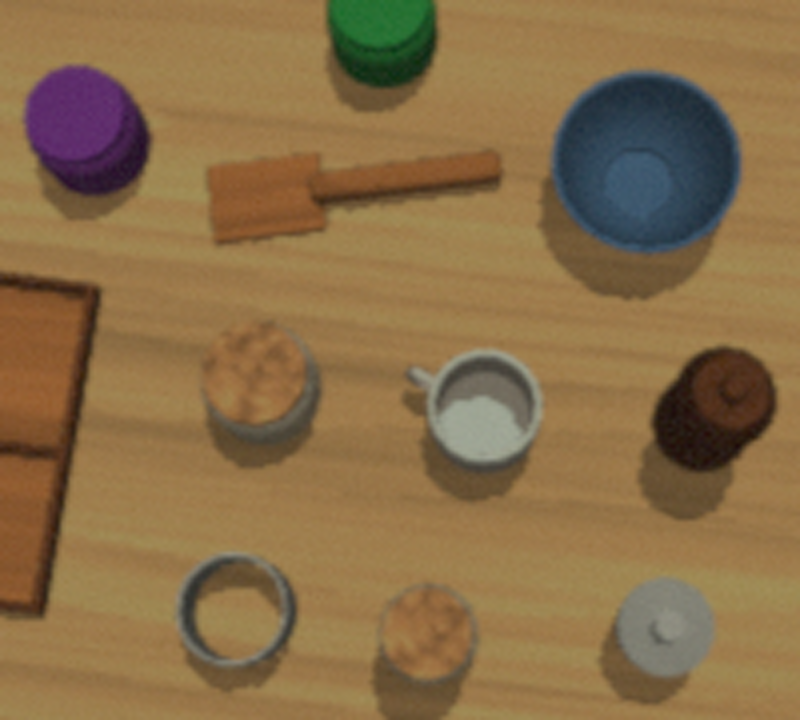

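View pics/t2.png

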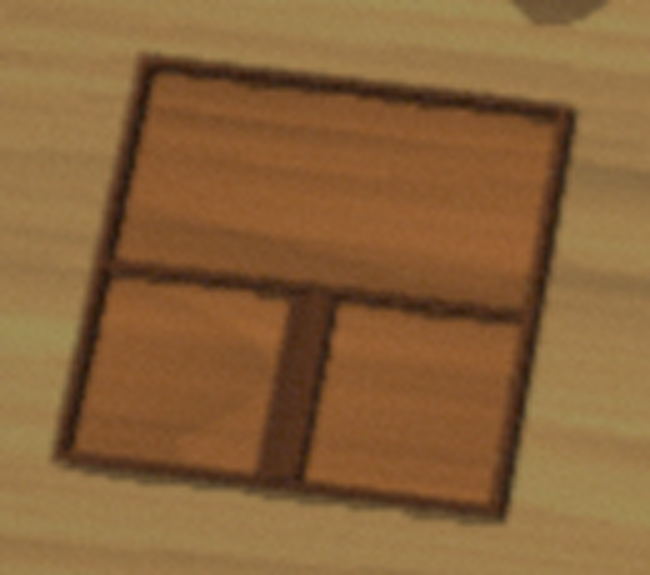

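View pics/t3.png

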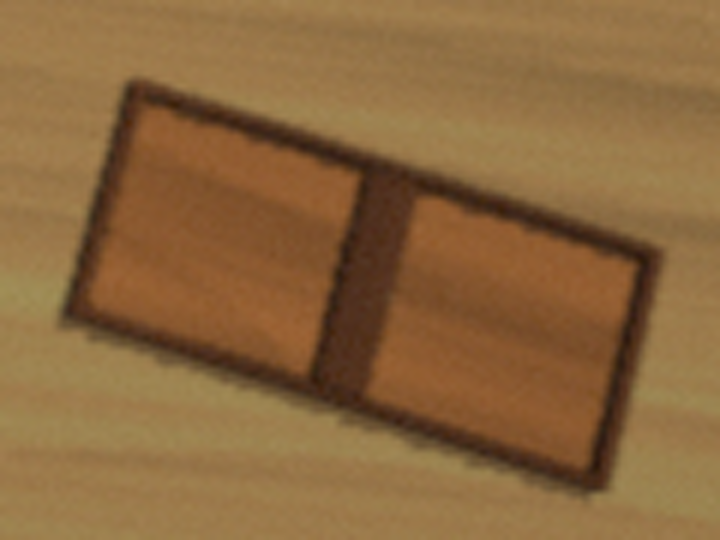

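View pics/s1.png

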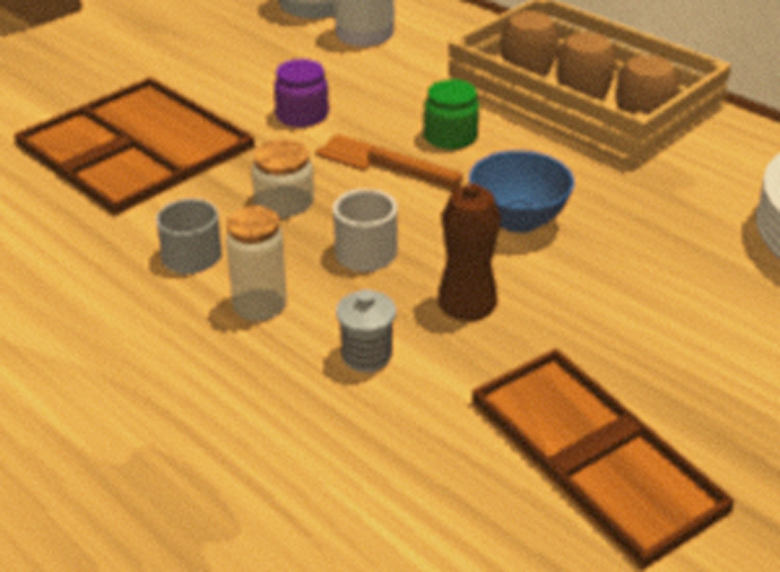

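```bash
cat > m.py <<'E'
from h import *
from scipy.optimize import least_squares
T=cam("top");S=cam("side")
def p4(u,v): return ((u+.5)/4-.5+200,(v+.5)/4-.5+120)
obs=dict(squat=(257,374,.056),tall=(429,634,.090),cutter=(237,610,.045),infuser=(668,627,.063),cup=(485,409,.052),mill=(736,388,.118),bowl=(647,160,.048))
pos={}
for k,(u,v,z) in obs.items():
    pos[k]=back(T,*p4(u,v),z)[:2]; print(k,pos[k].round(4))
for u,v,z in((208,168,.005),(216,242,.005),(500,153,.016),(500,178,.016)): print("spat",back(T,*p4(u,v),z).round(4))
def tray(c,s,ox,oy,hx,hy,name):
    P=np.array([back(T,(u+.5)/s-.5+ox,(v+.5)/s-.5+oy,.014)[:2] for u,v in c])
    # order: image TL,TR,BR,BL = (+x,+y),(+x,-y),(-x,-y),(-x,+y)
    L=np.array([(hx,hy),(hx,-hy),(-hx,-hy),(-hx,hy)])
    f=lambda q:(L@np.array([[np.cos(q[2]),np.sin(q[2])],[-np.sin(q[2]),np.cos(q[2])]])+q[:2]-P).ravel()
    r=least_squares(f,[*P.mean(0),0]); print(name,r.x.round(4),np.degrees(r.x[2]).round(2),"res",r.fun.round(4)); return r.x
bk=tray([(140,57),(575,107),(505,520),(57,462)],5,110,170,.0875,.094,"baking")
te=tray([(132,80),(662,247),(606,490),(64,322)],6,400,220,.043,.094,"tea")
E
python3 m.py
```

```text
squat [0.5469 0.108 ]
tall [0.4291 0.0065]
cutter [0.4306 0.1032]
infuser [ 0.4456 -0.1065]
cup [ 0.5427 -0.0073]
mill [ 0.5553 -0.122 ]
bowl [ 0.6823 -0.0764]
spat [0.6651 0.1582 0.005 ]
spat [0.6243 0.1479 0.005 ]
spat [6.878e-01 4.000e-04 1.600e-02]
spat [ 0.6738 -0.0011  0.016 ]
baking [ 0.5052  0.299  -0.0064] -0.37 res [ 0.0007 -0.0008  0.0005  0.0002  0.0001  0.     -0.0013  0.0006]
tea [ 0.488  -0.3008 -0.1959] -11.22 res [-0.0002  0.0008  0.0003 -0.0001 -0.0008 -0.0005  0.0007 -0.0003]
```

```bash
cat > ov.py <<'E'
from m import *
sp=np.array([.663,.0766]);sa=np.radians(103.2)
def loc(o,a,pts): 
    c,s=np.cos(a),np.sin(a); return np.array([(o[0]+c*x-s*y,o[1]+s*x+c*y,z) for x,y,z in pts])
def sq(x0,x1,y0,y1,z): return [(x0,y0,z),(x1,y0,z),(x1,y1,z),(x0,y1,z),(x0,y0,z)]
L=[circ(*pos["squat"],.056,.0265),circ(*pos["squat"],0,.03),circ(*pos["tall"],.09,.0215),circ(*pos["tall"],0,.024),
circ(*pos["cutter"],.045,.028),circ(*pos["cutter"],0,.028),circ(*pos["infuser"],.048,.024),circ(*pos["infuser"],0,.021),circ(*pos["cup"],.052,.029),circ(*pos["mill"],0,.026),circ(*pos["bowl"],.048,.05),
loc(sp,sa,sq(-.08,.025,-.008,.008,.016)),loc(sp,sa,sq(.018,.08,-.022,.022,.005)),
loc(bk[:2],bk[2],sq(-.0875,.0875,-.094,.094,.014)),loc(te[:2],te[2],sq(-.043,.043,-.094,.094,.014))]
for c,n,b,s in((T,"top",(110,120,520,310),1.95),(S,"side",(180,150,480,370),2.6)):
    x0,y0,x1,y1=b; im=crop(c["image"],*b,s)
    for l in L: cv2.polylines(im,[np.round(((proj(c,l)+.5-[x0,y0])*s-.5)*8).astype(int)],False,(0,255,255),1,cv2.LINE_AA,3)
    cv2.imwrite(f"pics/ov_{n}.png",im)
E
python3 ov.py; python3 -c "
from cell import ctrl;print(vars(ctrl) if hasattr(ctrl,'__dict__') else dir(ctrl))"
```

```text
squat [0.5469 0.108 ]
tall [0.4291 0.0065]
cutter [0.4306 0.1032]
infuser [ 0.4456 -0.1065]
cup [ 0.5427 -0.0073]
mill [ 0.5553 -0.122 ]
bowl [ 0.6823 -0.0764]
spat [0.6651 0.1582 0.005 ]
spat [0.6243 0.1479 0.005 ]
spat [6.878e-01 4.000e-04 1.600e-02]
spat [ 0.6738 -0.0011  0.016 ]
baking [ 0.5052  0.299  -0.0064] -0.37 res [ 0.0007 -0.0008  0.0005  0.0002  0.0001  0.     -0.0013  0.0006]
tea [ 0.488  -0.3008 -0.1959] -11.22 res [-0.0002  0.0008  0.0003 -0.0001 -0.0008 -0.0005  0.0007 -0.0003]
{}
```

View pics/ov_top.png

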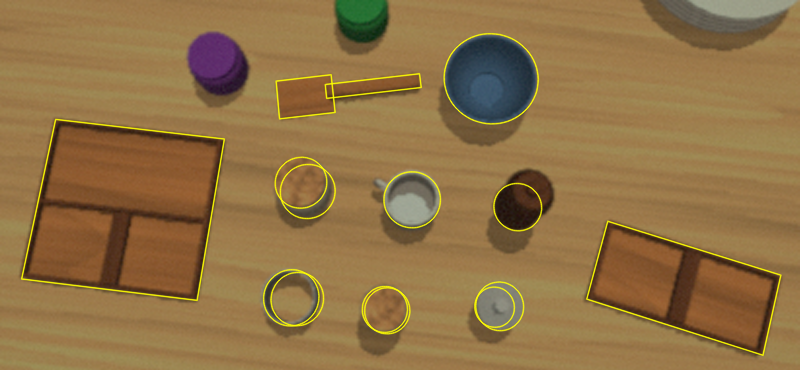

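View pics/ov_side.png

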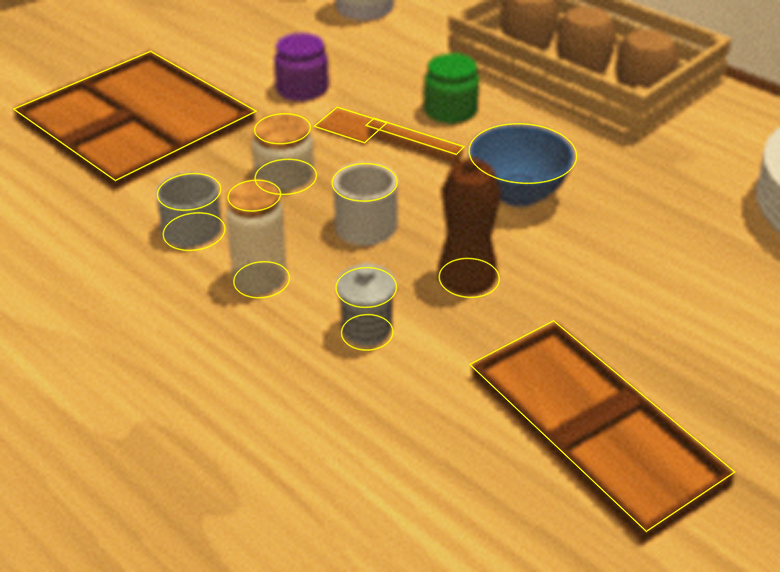

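```bash
python3 -m creep '[[[0,0,1.3],[0,0,0],1],[[0,0,2.6],[0,0,0],1],[[0,0,3.9],[0,0,0],1],[[0,0,5.2],[0,0,0],1],[[0,0,6.5],[0,0,0],1],[[0,0,7.8],[0,0,0],1],[[0,0,9.1],[0,0,0],1],[[0,0,10.4],[0,0,0],1],[[0,0,10.695],[0,0,0],1],[[0,0,10.695],[0,0,0],1]]' 40
```

```text
t: 1.3
tcp_pos: [0.2178, 0.4499, 0.2501]
ee_rot: [-180.0, 0.0, 90.0]
contact_force: [-0.4, -0.3, 0.4]
opening: 0.0852
```

```bash
python3 -m creep '[[[0,0,0],[-0.025,0.030,0],1],[[0,0,0],[-0.058,0.069,0],1],[[0,0,0],[-0.091,0.109,0],1],[[0,0,0],[-0.124,0.148,0],0.8],[[0,0,0],[-0.157,0.187,0],0.6],[[0,0,0],[-0.190,0.227,0],0.6],[[0,0,0],[-0.223,0.266,0],0.6],[[0,0,0],[-0.256,0.305,0],0.6],[[0,0,0],[-0.289,0.345,0],0.6],[[0,0,0],[-0.315,0.376,0],0.6]]'
```

```text
t: 2.3
tcp_pos: [0.5939, 0.134, 0.2502]
ee_rot: [-180.0, 0.0, 90.1]
contact_force: [1.2, 0.9, -0.6]
opening: 0.0509
```

```bash
python3 -c "
from cell import get_state as g;s=g();print(s['tcp_pos'],s['ee_rot'],s['opening'])"
```

```text
[0.59385648 0.13397981 0.25017158] [-1.79999075e+02  1.95497629e-02  9.00624672e+01] 0.05087126624835494
```

```bash
python3 -m creep '[[[0,0,-0.7],[-0.019,0.023,0],0.6],[[0,0,-1.4],[-0.038,0.046,0.01],0.6],[[0,0,-2.19],[-0.057,0.069,0.02],0.6],[[0,0,-2.19],[-0.057,0.069,0.06],0.6],[[0,0,-2.19],[-0.057,0.069,0.10],0.6],[[0,0,-2.19],[-0.057,0.069,0.14],0.6],[[0,0,-2.19],[-0.057,0.069,0.17],0.6],[[0,0,-2.19],[-0.057,0.069,0.17],0.6]]'; python3 - <<'E'
from h import *
s=get_state();print(s['tcp_pos'],s['ee_rot'])
a=crop(cam("top")["image"],220,110,420,260,3);b=crop(cam("side")["image"],250,110,450,260,3)
cv2.imwrite("pics/a1.png",a);cv2.imwrite("pics/b1.png",b)
E
```

```text
t: 3.1
tcp_pos: [0.6602, 0.0766, 0.0758]
ee_rot: [-179.6, -0.0, 103.3]
contact_force: [-0.3, -0.8, -0.3]
opening: 0.0513
[0.66021079 0.07664801 0.07582894] [-1.79587669e+02 -2.90115789e-02  1.03273379e+02]
```

View pics/a1.png

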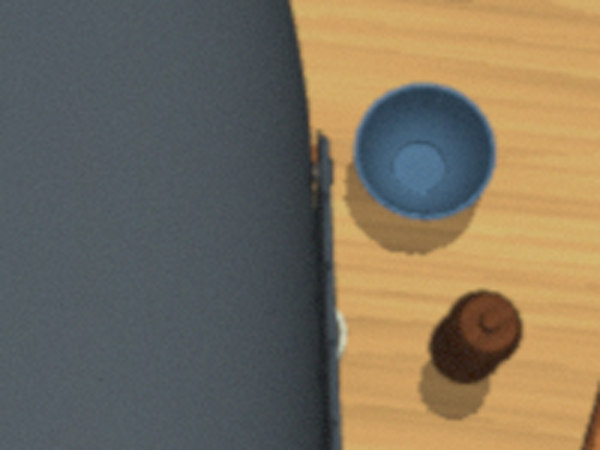

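View pics/b1.png

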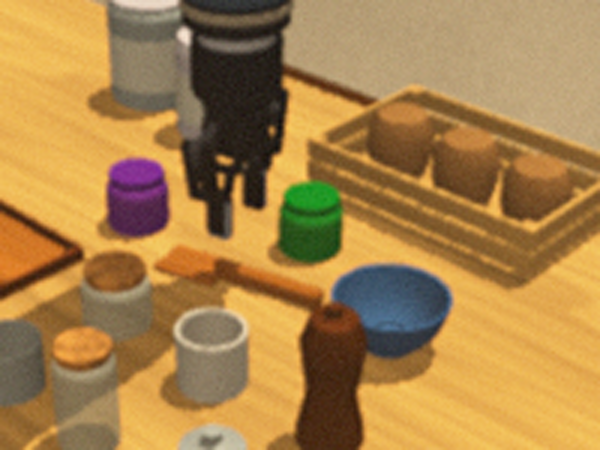

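```bash
python3 - <<'E'
from h import *
S=cam("side")
a=np.radians(103.3);j=np.array([np.sin(a),-np.cos(a)]);tx=np.array([np.cos(a),np.sin(a)])
p=np.array([.6602,.0766])
for z in(.05,.055,.06,.065,.07):
    for s in(-1,1):
        print(z,s,[((proj(S,[*(p+s*j*.0255+w*tx),z])[0]-[250,110])*3).round() for w in(-.011,.011)])
E
```

```text
0.05 -1 [array([233., 252.]), array([211., 245.])]
0.05 1 [array([263., 225.]), array([241., 219.])]
0.055 -1 [array([233., 247.]), array([211., 240.])]
0.055 1 [array([263., 220.]), array([241., 214.])]
0.06 -1 [array([233., 242.]), array([211., 235.])]
0.06 1 [array([263., 215.]), array([241., 209.])]
0.065 -1 [array([233., 237.]), array([211., 230.])]
0.065 1 [array([263., 210.]), array([241., 204.])]
0.07 -1 [array([233., 232.]), array([210., 225.])]
0.07 1 [array([263., 205.]), array([241., 199.])]
```

```bash
python3 -m creep '[[[0,0,0],[0,0.003,0.02],0.6],[[0,0,0],[0,0.003,0.04],0.6],[[0,0,0],[0,0.003,0.053],0.6],[[0,0,0],[0,0.003,0.053],0.6],[[0,0,0],[0,0.003,0.053],0.1],[[0,0,0],[0,0.003,0.053],0],[[0,0,0],[0,0.003,0.053],0],[[0,0,0],[0,0.003,0.053],0],[[0,0,0],[0,0.003,0.053],0]]' 40
```

```text
t: 4.15
tcp_pos: [0.6676, 0.0779, 0.0305]
ee_rot: [179.8, 0.0, 103.2]
contact_force: [-1.3, -0.9, 7.3]
opening: 0.0142
```

```bash
python3 - <<'E'
from h import *
s=get_state();print(s['tcp_pos'],s['ee_rot'],s['contact_force'])
c=cam("side")
cv2.imwrite("pics/b2.png",crop(c["image"],280,130,400,220,6))
s=get_state();print(s['tcp_pos'],s['contact_force'],s['opening'])
E
```

```text
[0.6675775  0.07789059 0.03052867] [1.79782654e+02 4.45757453e-02 1.03243050e+02] [-1.33125131 -0.94465573  7.25115831]
[0.66757831 0.0779115  0.03050872] [-1.26860714 -0.74110227  6.87706542] 0.014017391339963573
```

View pics/b2.png

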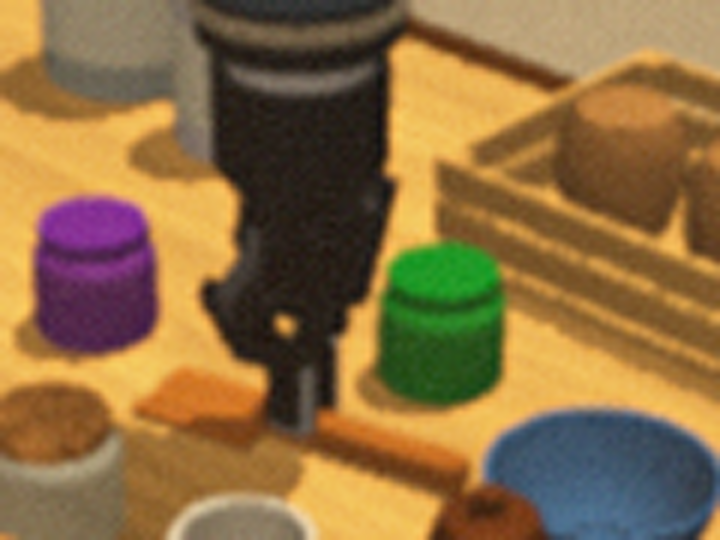

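```bash
python3 -m creep '[[[0,0,0],[0,0,0],0],[[0,0,0],[0,0,-0.01],0],[[0,0,0],[0,0,-0.03],0],[[0,0,0],[0,0,-0.06],0],[[0,0,0],[0,0,-0.06],0]]' 60;python3 - <<'E'
from h import *
s=get_state();print(s['tcp_pos'],s['ee_rot'],s['contact_force'])
c=cam("side")
cv2.imwrite("pics/b3.png",crop(c["image"],280,100,400,190,6))
E
```

```text
t: 4.7
tcp_pos: [0.6695, 0.0781, 0.0956]
ee_rot: [179.4, 0.1, 103.2]
contact_force: [0.9, 0.5, -0.3]
opening: 0.0132
[0.66953529 0.07813423 0.09560459] [1.79419727e+02 8.55002952e-02 1.03243942e+02] [ 0.93598988  0.48224387 -0.33193347]
```

View pics/b3.png

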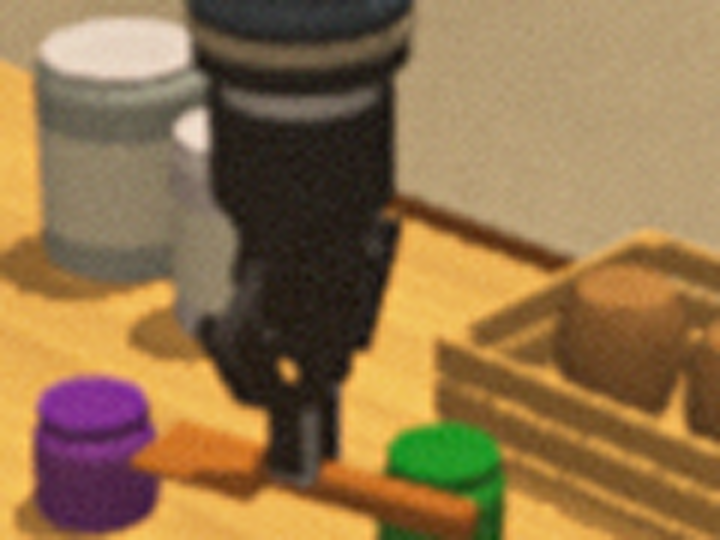

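```bash
cat > sp.py <<'E'
from h import *
import sys
off,dz=float(sys.argv[1]),float(sys.argv[2]); dy=float(sys.argv[4]) if len(sys.argv)>4 else 0
s=get_state();p=s['tcp_pos'];a=np.radians(s['ee_rot'][2]+dy);print(p)
c=cam("side")
def loc(pts): 
    C,Sn=np.cos(a),np.sin(a); return np.array([(p[0]+C*(x+off)-Sn*y,p[1]+Sn*(x+off)+C*y,p[2]-dz+z) for x,y,z in pts])
def sq(x0,x1,y0,y1,z): return [(x0,y0,z),(x1,y0,z),(x1,y1,z),(x0,y1,z),(x0,y0,z)]
q=proj(c,p)[0].astype(int); b=(q[0]-70,q[1]-50,q[0]+70,q[1]+60);k=5
im=crop(c["image"],*b,k)
for l in (loc(sq(-.08,.025,-.008,.008,.008)),loc(sq(.018,.08,-.022,.022,-.003)),loc([(-.08,.008,-.008),(-.08,-.008,-.008),(-.08,-.008,.008)])):
    cv2.polylines(im,[np.round(((proj(c,l)+.5-[b[0],b[1]])*k-.5)*8).astype(int)],False,(0,255,255),1,cv2.LINE_AA,3)
cv2.imwrite(sys.argv[3],im)
E
python3 sp.py 0 0.022 pics/c1.png
```

```text
[0.66882615 0.07805298 0.09345935]
```

View pics/c1.png

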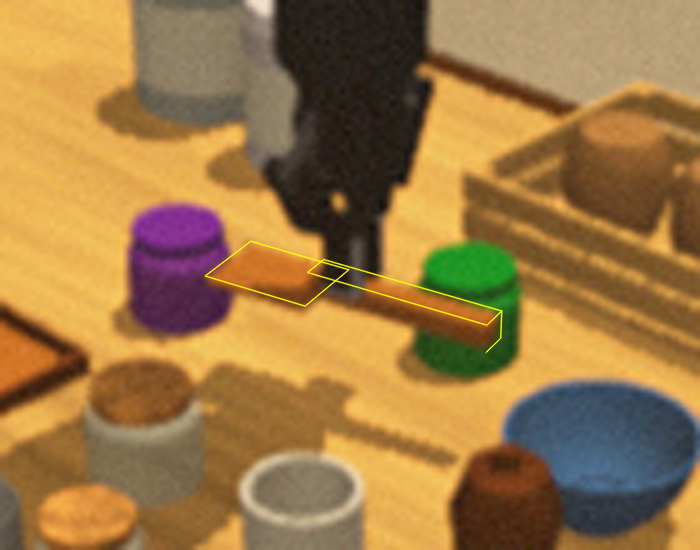

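```bash
python3 -m creep '[[[0,0,0],[0,0,-0.03],0],[[0,0,0],[0.02,-0.006,-0.05],0],[[0,0,0.3],[0.05,-0.014,-0.05],0],[[0,0,0.6],[0.085,-0.024,-0.05],0],[[0,0,1.0],[0.12,-0.034,-0.05],0],[[0,0,1.4],[0.155,-0.044,-0.05],0],[[0,0,1.8],[0.19,-0.054,-0.05],0],[[0,0,2.27],[0.225,-0.064,-0.05],0],[[0,0,2.27],[0.243,-0.0695,-0.05],0],[[0,0,2.27],[0.243,-0.0695,-0.05],0]]' 60; python3 -m creep '[[[0,0,0],[0,0,0],0],[[0,0,0],[0,0,0],0]]'
```

```text
t: 5.8
tcp_pos: [0.5426, 0.3005, 0.1404]
ee_rot: [179.8, -0.0, 89.8]
contact_force: [-0.4, -0.6, 0.1]
opening: 0.0132
t: 6.0
tcp_pos: [0.5426, 0.2998, 0.1399]
ee_rot: [179.8, 0.0, 89.8]
contact_force: [0.4, -0.4, -0.5]
opening: 0.0136
```

```bash
python3 -m creep '[[[0,0,0],[-0.001,0.003,0.02],0],[[0,0,0],[-0.001,0.003,0.05],0],[[0,0,0],[-0.001,0.003,0.075],0],[[0,0,0],[-0.001,0.003,0.085],0],[[0,0,0],[-0.001,0.003,0.085],0]]' 60; python3 sp.py 0 0.022 pics/c2.png
```

```text
t: 6.5
tcp_pos: [0.5455, 0.2977, 0.0538]
ee_rot: [179.9, 0.1, 89.7]
contact_force: [-0.6, 0.6, 0.1]
opening: 0.0136
[0.54550313 0.29769345 0.05377387]
```

View pics/c2.png

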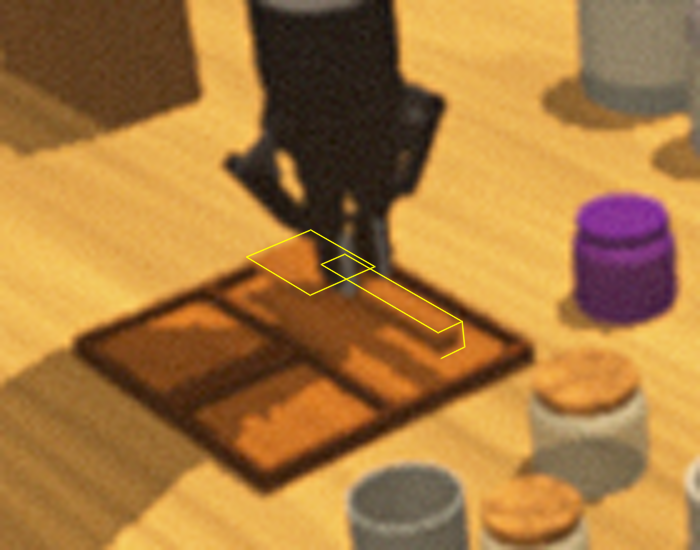

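```bash
python3 -m creep '[[[0,0,0],[0.001,0,0.006],0],[[0,0,0],[0.001,0,0.012],0],[[0,0,0],[0.001,0,0.017],0],[[0,0,0],[0.001,0,0.019],0],[[0,0,0],[0.001,0,0.019],0]]' 60
```

```text
t: 7.05
tcp_pos: [0.5461, 0.2992, 0.036]
ee_rot: [179.8, 0.1, 89.7]
contact_force: [0.1, 0.2, -0.7]
opening: 0.0132
```

```bash
python3 -m creep '[[[0,0,0],[0,0,0.002],0],[[0,0,0],[0,0,0.003],0],[[0,0,0],[0,0,0.003],0]]' 60
```

```text
t: 7.35
tcp_pos: [0.5464, 0.2993, 0.0354]
ee_rot: [179.7, 0.0, 89.7]
contact_force: [-11.8, -6.9, 35.5]
opening: 0.0132
```

Contact at TCP 0.0354 (expected ~0.0355). Release and lift.

```bash
python3 -m creep '[[[0,0,0],[0,0,0],0.2],[[0,0,0],[0,0,0],0.4],[[0,0,0],[0,0,0],0.4],[[0,0,0],[0,0,-0.02],0.4],[[0,0,0],[0,0,-0.06],0.5],[[0,0,0],[0,0,-0.10],0.6],[[0,0,0],[-0.04,-0.02,-0.14],0.8],[[0,0,0],[-0.08,-0.05,-0.16],1],[[0,0,0],[-0.12,-0.08,-0.16],1],[[0,0,0],[-0.16,-0.1,-0.16],1]]' 50;  python3 - <<'E'
from h import *
c=cam("side")
cv2.imwrite("pics/b4.png",crop(c["image"],170,130,350,270,4))
cv2.imwrite("pics/a4.png",cam("top")["image"])
E
```

```text
t: 8.35
tcp_pos: [0.4471, 0.1449, 0.1955]
ee_rot: [179.7, -0.0, 89.8]
contact_force: [1.7, -0.9, 0.1]
opening: 0.0853
```

View pics/b4.png

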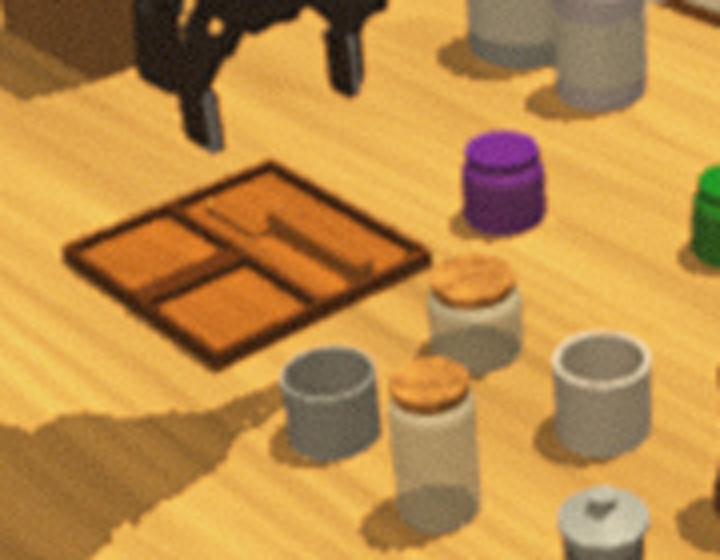

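View pics/a4.png

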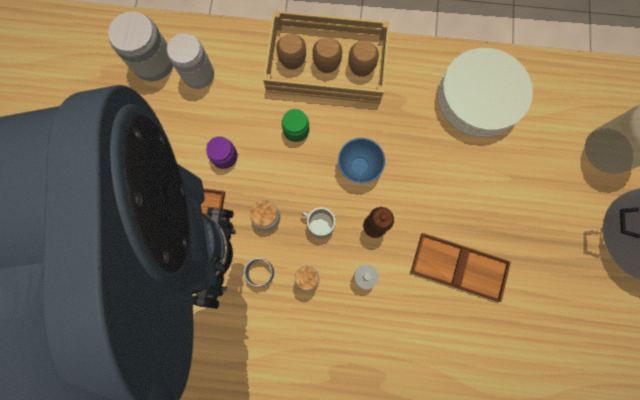

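```bash
python3 -m creep '[[[0,0,0],[-0.02,-0.008,0.02],1],[[0,0,0],[-0.036,-0.016,0.05],1],[[0,0,0],[-0.036,-0.016,0.07],1],[[0,0,0],[-0.036,-0.016,0.07],1],[[0,0,0],[-0.036,-0.016,0.07],1]]' 50
```

```text
t: 8.95
tcp_pos: [0.4296, 0.1065, 0.1255]
ee_rot: [179.8, 0.1, 89.6]
contact_force: [-0.0, -0.0, 0.2]
opening: 0.0854
```

```bash
python3 -m creep '[[[0,0,0],[-0.003,0.001,0.03],1],[[0,0,0],[-0.003,0.001,0.06],1],[[0,0,0],[-0.003,0.001,0.085],1],[[0,0,0],[-0.003,0.001,0.0975],1],[[0,0,0],[-0.003,0.001,0.0975],1],[[0,0,0],[-0.003,0.001,0.0975],0.5],[[0,0,0],[-0.003,0.001,0.0975],0.4],[[0,0,0],[-0.003,0.001,0.0975],0.4],[[0,0,0],[-0.003,0.001,0.0975],0.4],[[0,0,0],[-0.003,0.001,0.0975],0.4]]' 30; python3 - <<'E'
from h import *
c=cam("side")
cv2.imwrite("pics/b5.png",crop(c["image"],200,150,350,270,5))
E
```

```text
t: 9.95
tcp_pos: [0.4321, 0.1038, 0.0295]
ee_rot: [179.7, 0.0, 89.6]
contact_force: [-1.7, 0.4, 10.6]
opening: 0.0556
```

View pics/b5.png

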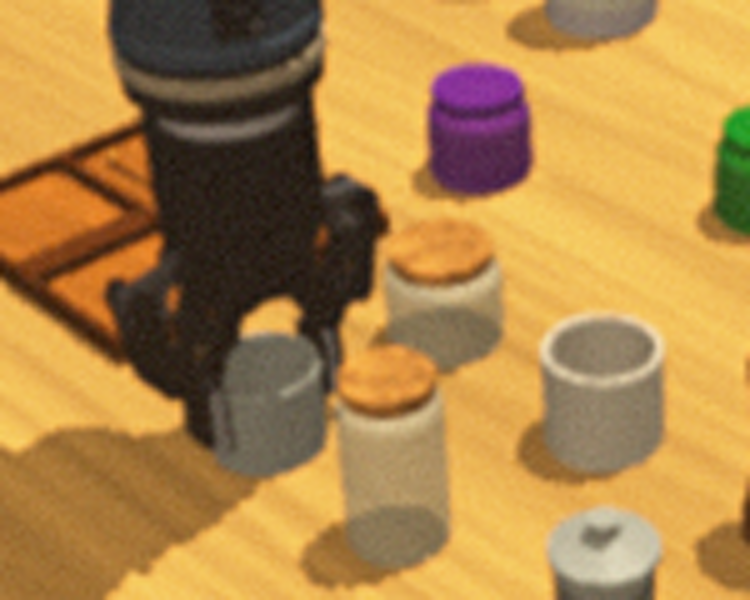

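```bash
python3 -m creep '[[[0,0,0],[0,0,-0.03],0.4],[[0,0,0],[0,0,-0.06],0.4],[[0,0,0],[0.03,0.004,-0.07],0.4],[[0,0,0],[0.065,0.008,-0.07],0.4],[[0,0,0],[0.10,0.012,-0.07],0.4],[[0,0,0],[0.135,0.016,-0.07],0.4],[[0,0,0],[0.17,0.02,-0.07],0.4],[[0,0,0],[0.205,0.024,-0.07],0.4],[[0,0,0],[0.235,0.028,-0.07],0.4],[[0,0,0],[0.2445,0.029,-0.07],0.4]]' 30;python3 -m creep '[[[0,0,0],[0,0,0],0.4],[[0,0,0],[0,0,0],0.4]]'
```

```text
t: 11.0
tcp_pos: [0.4627, 0.351, 0.1004]
ee_rot: [179.6, -0.1, 89.7]
contact_force: [-0.6, 0.0, -1.1]
opening: 0.0558
t: 11.2
tcp_pos: [0.4627, 0.3505, 0.1008]
ee_rot: [179.6, -0.1, 89.7]
contact_force: [-0.7, -0.4, 0.2]
opening: 0.0555
```

```bash
python3 -m creep '[[[0,0,0],[-0.002,-0.002,0.025],0.4],[[0,0,0],[-0.002,-0.002,0.05],0.4],[[0,0,0],[-0.002,-0.002,0.06],0.4],[[0,0,0],[-0.002,-0.002,0.065],0.4],[[0,0,0],[-0.002,-0.002,0.067],0.4],[[0,0,0],[-0.002,-0.002,0.067],0.4]]' 30
```

```text
t: 11.8
tcp_pos: [0.4616, 0.3484, 0.0349]
ee_rot: [179.5, -0.1, 89.7]
contact_force: [-0.1, 0.5, -0.6]
opening: 0.0558
```

```bash
python3 -m creep '[[[0,0,0],[0,0,0.0015],0.4],[[0,0,0],[0,0,0.0025],0.4]]' 30
```

```text
t: 12.0
tcp_pos: [0.4622, 0.3488, 0.0343]
ee_rot: [179.5, -0.2, 89.7]
contact_force: [-11.7, -8.3, 36.9]
opening: 0.0557
```

```bash
python3 -m creep '[[[0,0,0],[0,0,0],0.8],[[0,0,0],[0,0,0],0.9],[[0,0,0],[0,0,0],0.9],[[0,0,0],[0,0,-0.03],0.9],[[0,0,0],[0,0,-0.07],0.9],[[0,0,0],[0,0,-0.11],1],[[0,0,0],[-0.04,-0.004,-0.14],1],[[0,0,0],[-0.08,-0.008,-0.16],1],[[0,0,0],[-0.12,-0.012,-0.16],1],[[0,0,0],[-0.16,-0.016,-0.16],1]]' 30;python3 -m creep '[[[0,0,0],[-0.04,-0.004,0],1],[[0,0,0],[-0.08,-0.008,0],1],[[0,0,0],[-0.12,-0.012,0],1],[[0,0,0],[-0.16,-0.014,0],1],[[0,0,0],[-0.174,-0.016,0.02],1],[[0,0,0],[-0.174,-0.016,0.03],1],[[0,0,0],[-0.174,-0.016,0.03],1],[[0,0,0],[-0.174,-0.016,0.03],1]]' 30; python3 - <<'E'
from h import *
c=cam("top")
cv2.imwrite("pics/a6.png",crop(c["image"],110,140,390,310,2.8))
E
```

```text
t: 13.0
tcp_pos: [0.4438, 0.1872, 0.1944]
ee_rot: [179.4, -0.2, 89.7]
contact_force: [1.3, 0.8, 0.5]
opening: 0.0855
t: 13.8
tcp_pos: [0.4274, 0.0142, 0.1638]
ee_rot: [179.4, -0.2, 89.8]
contact_force: [0.0, -0.6, -0.4]
opening: 0.0849
```

View pics/a6.png

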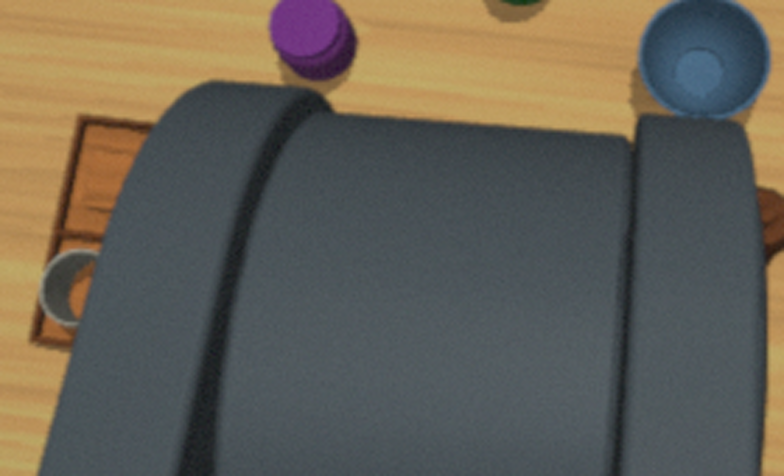

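```bash
python3 -m creep '[[[0,0,0],[-0.0077,0.002,0.01],1],[[0,0,0],[-0.0077,0.002,0.04],1],[[0,0,0],[-0.0077,0.002,0.07],1],[[0,0,0],[-0.0077,0.002,0.1],1],[[0,0,0],[-0.0077,0.002,0.118],1],[[0,0,0],[-0.0077,0.002,0.118],0.8],[[0,0,0],[-0.0077,0.002,0.118],0.4],[[0,0,0],[-0.0077,0.002,0.118],0.3],[[0,0,0],[-0.0077,0.002,0.118],0.3],[[0,0,0],[-0.0077,0.002,0.118],0.3]]' 30; python3 - <<'E'
from h import *
c=cam("side")
cv2.imwrite("pics/b7.png",crop(c["image"],210,150,360,270,5))
E
```

```text
t: 14.85
tcp_pos: [0.4313, 0.007, 0.0472]
ee_rot: [179.3, -0.2, 89.8]
contact_force: [-5.0, 0.3, 5.2]
opening: 0.047
```

View pics/b7.png

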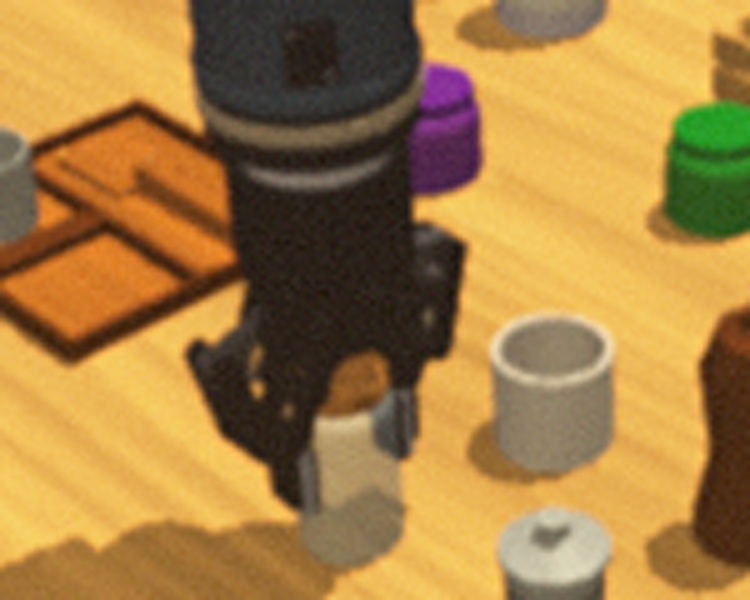

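```bash
python3 -m creep '[[[0,0,0],[0,0,-0.03],0.3],[[0,0,0],[0,0,-0.06],0.3],[[0,0,0],[0.03,0.004,-0.07],0.3],[[0,0,0],[0.065,0.008,-0.07],0.3],[[0,0,0],[0.10,0.012,-0.07],0.3],[[0,0,0],[0.135,0.016,-0.07],0.3],[[0,0,0],[0.17,0.02,-0.07],0.3],[[0,0,0],[0.205,0.024,-0.07],0.3],[[0,0,0],[0.235,0.028,-0.07],0.3],[[0,0,0],[0.243,0.029,-0.07],0.3]]' 40;python3 -m creep '[[[0,0,0],[0,0,0],0.3],[[0,0,0],[0,0,0],0.3]]'
```

```text
t: 15.9
tcp_pos: [0.4609, 0.2526, 0.1196]
ee_rot: [179.2, -0.3, 89.9]
contact_force: [-0.4, -0.7, -1.4]
opening: 0.0467
t: 16.1
tcp_pos: [0.461, 0.2522, 0.1202]
ee_rot: [179.1, -0.3, 90.0]
contact_force: [-0.4, 0.1, -1.3]
opening: 0.0469
```

```bash
python3 -m creep '[[[0,0,0],[-0.002,0,0.025],0.3],[[0,0,0],[-0.002,0,0.05],0.3],[[0,0,0],[-0.002,0,0.06],0.3],[[0,0,0],[-0.002,0,0.066],0.3],[[0,0,0],[-0.002,0,0.068],0.3],[[0,0,0],[-0.002,0,0.068],0.3]]' 40;python3 -m creep '[[[0,0,0],[0,0,0.001],0.3],[[0,0,0],[0,0,0.002],0.3]]'
```

```text
t: 16.7
tcp_pos: [0.4624, 0.2506, 0.0529]
ee_rot: [179.1, -0.3, 89.9]
contact_force: [-0.4, 0.2, -1.6]
opening: 0.0468
t: 16.9
tcp_pos: [0.4631, 0.2511, 0.0522]
ee_rot: [179.0, -0.4, 89.9]
contact_force: [-8.1, -4.8, 33.5]
opening: 0.0468
```

```bash
python3 -m creep '[[[0,0,0],[0,0,0],0.6],[[0,0,0],[0,0,0],0.8],[[0,0,0],[0,0,0],0.8],[[0,0,0],[0,0,-0.03],0.8],[[0,0,0],[0,0,-0.07],0.9],[[0.17,-0.07,0],[0,0,-0.11],1],[[0.17,-0.07,0],[-0.03,0.016,-0.13],1],[[0.17,-0.07,0],[-0.07,0.04,-0.13],1],[[0.17,-0.07,0],[-0.11,0.064,-0.13],1],[[0.17,-0.07,0],[-0.143,0.084,-0.13],1]]' 30;python3 -m creep '[[[0,0,0],[0,0,0],1],[[0,0,0],[0,0,0],1]]'; python3 - <<'E'
from h import *
c=cam("side");cv2.imwrite("pics/b8.png",crop(c["image"],170,130,370,270,4))
E
```

```text
t: 17.9
tcp_pos: [0.5457, 0.1051, 0.183]
ee_rot: [180.0, 0.0, 89.9]
contact_force: [0.1, 0.9, -0.3]
opening: 0.0853
t: 18.1
tcp_pos: [0.5459, 0.1044, 0.1828]
ee_rot: [-180.0, 0.0, 89.8]
contact_force: [-0.8, 1.0, -0.2]
opening: 0.0855
```

View pics/b8.png

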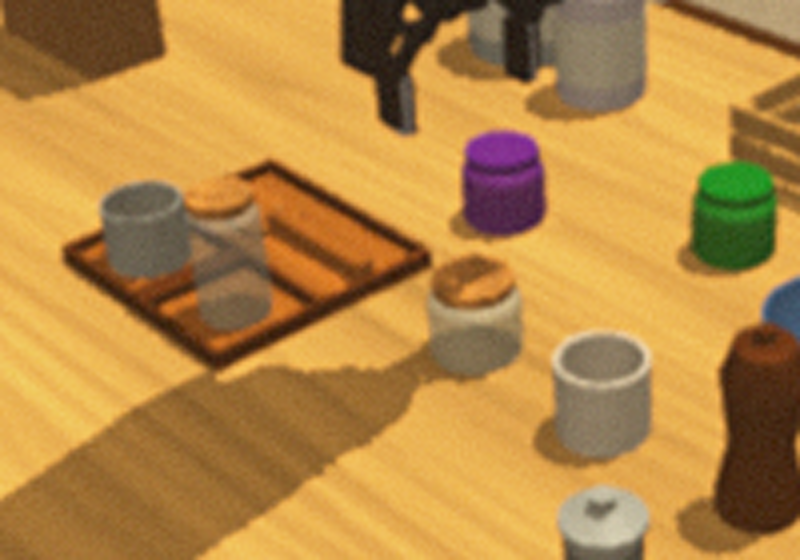

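```bash
python3 -m creep '[[[0,0,0],[0.002,-0.001,0.04],1],[[0,0,0],[0.002,-0.001,0.08],1],[[0,0,0],[0.002,-0.001,0.115],1],[[0,0,0],[0.002,-0.001,0.145],1],[[0,0,0],[0.002,-0.001,0.154],1],[[0,0,0],[0.002,-0.001,0.154],0.8],[[0,0,0],[0.002,-0.001,0.154],0.5],[[0,0,0],[0.002,-0.001,0.154],0.5],[[0,0,0],[0.002,-0.001,0.154],0.5]]' 30; python3 - <<'E'
from h import *
c=cam("side");cv2.imwrite("pics/b9.png",crop(c["image"],220,130,370,250,5))
E
```

```text
t: 19.05
tcp_pos: [0.5456, 0.1077, 0.0306]
ee_rot: [179.9, -0.0, 89.9]
contact_force: [-1.4, 1.2, 9.8]
opening: 0.0586
```

View pics/b9.png

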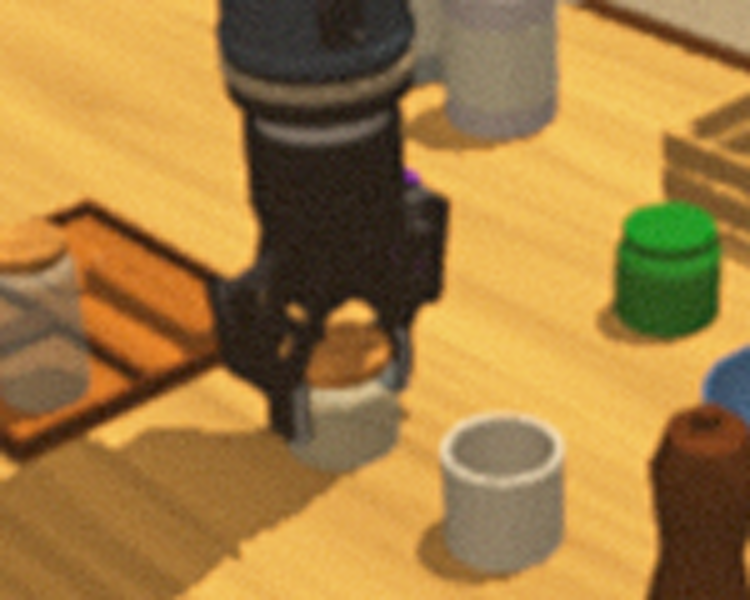

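```bash
python3 -m creep '[[[0,0,0],[0,0,-0.03],0.5],[[0,0,0],[0,0,-0.065],0.5],[[0,0,0],[0,0,-0.10],0.5],[[0,0,0],[0,0,-0.13],0.5],[[0,0,0],[0,0,-0.16],0.5],[[0,0,0],[0,0,-0.16],0.5]]' 40; python3 -m creep '[[[0,0,0],[-0.03,-0.0045,0],0.5],[[0,0,0],[-0.07,-0.0105,0],0.5],[[0,0,0],[-0.11,-0.0165,0],0.5],[[0,0,0],[-0.15,-0.0225,0],0.5],[[0,0,0],[-0.19,-0.0285,0],0.5],[[0,0,0],[-0.23,-0.0345,0],0.5],[[0,0,0],[-0.27,-0.0405,0],0.5],[[0,0,0],[-0.31,-0.0465,0],0.5],[[0,0,0],[-0.35,-0.0525,0],0.5],[[0,0,0],[-0.38,-0.057,0],0.5]]'; python3 - <<'E'
from h import *
s=get_state();print(s['tcp_pos'],s['ee_rot'],s['opening'])
E
```

```text
t: 19.7
tcp_pos: [0.5471, 0.1079, 0.1956]
ee_rot: [179.4, -0.1, 89.9]
contact_force: [0.3, -0.2, -0.9]
opening: 0.0584
t: 20.7
tcp_pos: [0.4887, -0.2742, 0.1942]
ee_rot: [179.4, -0.1, 89.8]
contact_force: [1.5, 0.1, -1.1]
opening: 0.0583
[ 0.48871024 -0.27416778  0.19416501] [ 1.79433083e+02 -1.02152541e-01  8.98420237e+01] 0.05825908557184608
```

```bash
python3 -m creep '[[[0,0,0],[-0.03,-0.004,0],0.5],[[0,0,0],[-0.06,-0.008,0.02],0.5],[[0,0,0],[-0.075,-0.010,0.05],0.5],[[0,0,0],[-0.075,-0.010,0.08],0.5],[[0.1,0,0],[-0.075,-0.010,0.11],0.5],[[0.1,0,0],[-0.075,-0.010,0.125],0.5],[[0.1,0,0],[-0.075,-0.010,0.125],0.5]]'; python3 - <<'E'
from h import *
c=cam("side");cv2.imwrite("pics/b10.png",crop(c["image"],330,190,500,360,4))
s=get_state();print(s['tcp_pos'],s['ee_rot'],s['opening'])
E
```

```text
t: 21.4
tcp_pos: [0.4785, -0.348, 0.0667]
ee_rot: [-179.8, -0.2, 89.8]
contact_force: [-0.1, 0.6, -1.2]
opening: 0.0584
[ 0.47920318 -0.34853889  0.06842099] [-1.79894881e+02 -1.56513242e-01  8.98380198e+01] 0.05852753065575292
```

View pics/b10.png

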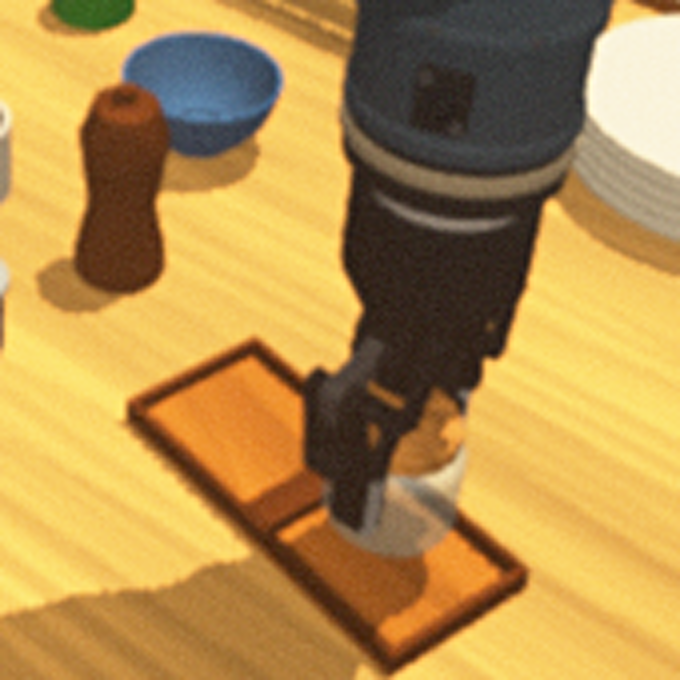

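```bash
python3 -m creep '[[[0,0,0],[0,0,0.015],0.5],[[0,0,0],[0,0,0.025],0.5],[[0,0,0],[0,0,0.030],0.5],[[0,0,0],[0,0,0.031],0.5],[[0,0,0],[0,0,0.031],0.5]]';python3 -m creep '[[[0,0,0],[0,0,0.0015],0.5],[[0,0,0],[0,0,0.0015],0.5]]'
```

```text
t: 21.95
tcp_pos: [0.4793, -0.3486, 0.0379]
ee_rot: [-179.9, -0.1, 89.8]
contact_force: [0.4, -0.2, -1.5]
opening: 0.0587
t: 22.15
tcp_pos: [0.4795, -0.3487, 0.0367]
ee_rot: [-179.9, -0.1, 89.8]
contact_force: [-0.4, -0.1, -0.9]
opening: 0.0582
```

```bash
python3 -m creep '[[[0,0,0],[0,0,0.001],0.5],[[0,0,0],[0,0,0.0018],0.5]]'
```

```text
t: 22.35
tcp_pos: [0.4797, -0.3488, 0.0356]
ee_rot: [-180.0, -0.1, 89.8]
contact_force: [-7.2, 4.3, 21.2]
opening: 0.0582
```

```bash
python3 -m creep '[[[0,0,0],[0,0,0],0.8],[[0,0,0],[0,0,0],0.95],[[0,0,0],[0,0,0],0.95],[[0,0,0],[0,0,-0.03],0.95],[[0,0,0],[0,0,-0.07],1],[[0,0,0],[0.01,0,-0.1],1],[[0,0,0],[0.05,-0.007,-0.12],1],[[0,0,0],[0.095,-0.014,-0.12],1],[[0,0,0],[0.14,-0.021,-0.12],1],[[0,0,0],[0.18,-0.028,-0.12],1]]' 30;python3 -m creep '[[[0,0,0],[0.03,-0.003,0],1],[[0,0,0],[0.055,-0.005,0],1],[[0,0,0],[0.055,-0.005,0],1],[[0,0,0],[0.055,-0.005,0],1]]'; python3 - <<'E'
from h import *
c=cam("side");cv2.imwrite("pics/b11.png",crop(c["image"],280,170,480,370,3))
c=cam("top");cv2.imwrite("pics/a11.png",crop(c["image"],320,140,520,310,3))
s=get_state();print(s['tcp_pos'],s['ee_rot'],s['opening'])
for u,v,z in((365.9,276.6,.048),(366.6,276.5,.064)): print(back(c,u,v,z))
E
```

```text
t: 23.35
tcp_pos: [0.4517, -0.1672, 0.1561]
ee_rot: [180.0, -0.1, 89.8]
contact_force: [0.4, 0.3, 0.2]
opening: 0.0856
t: 23.75
tcp_pos: [0.447, -0.112, 0.1564]
ee_rot: [180.0, -0.1, 89.9]
contact_force: [-0.5, 0.2, 0.8]
opening: 0.0854
[ 0.44703172 -0.11281349  0.15622116] [ 1.79985277e+02 -8.89606515e-02  8.98097004e+01] 0.08545868763258725
[ 0.44552682 -0.10683252  0.048     ]
[ 0.44535829 -0.10638519  0.064     ]
```

View pics/b11.png

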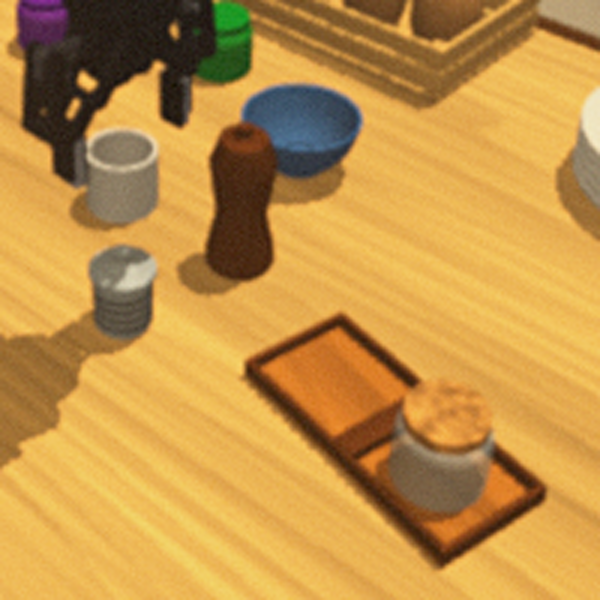

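View pics/a11.png

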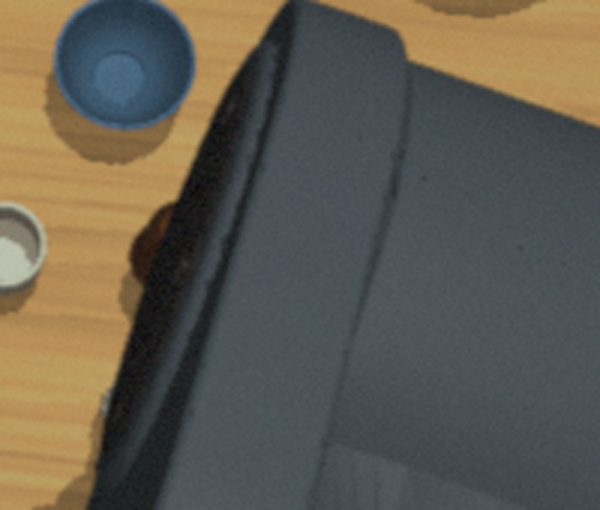

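```bash
python3 -m creep '[[[0,0,0],[0.006,-0.0015,0.03],1],[[0,0,0],[0.006,-0.0015,0.06],1],[[0,0,0],[0.006,-0.0015,0.09],0.9],[[0,0,0],[0.006,-0.0015,0.12],0.85],[[0,0,0],[0.006,-0.0015,0.128],0.8],[[0,0,0],[0.006,-0.0015,0.128],0.5],[[0,0,0],[0.006,-0.0015,0.128],0.3],[[0,0,0],[0.006,-0.0015,0.128],0.3],[[0,0,0],[0.006,-0.0015,0.128],0.3],[[0,0,0],[0.006,-0.0015,0.128],0.3]]' 30; python3 - <<'E'
from h import *
c=cam("side");cv2.imwrite("pics/b12.png",crop(c["image"],250,170,400,290,5))
E
```

```text
t: 24.85
tcp_pos: [0.4462, -0.1067, 0.0289]
ee_rot: [179.9, -0.1, 89.8]
contact_force: [1.2, -0.3, 4.1]
opening: 0.0459
```

View pics/b12.png

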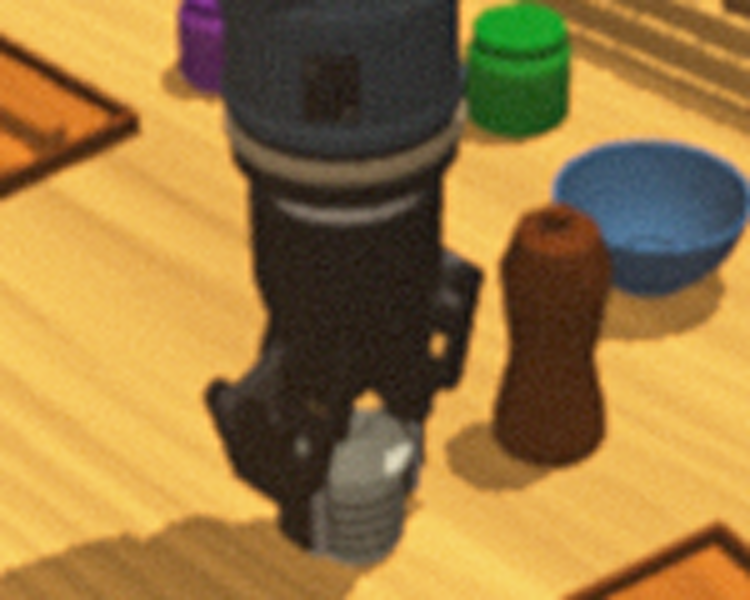

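```bash
python3 -m creep '[[[0,0,0],[0,0,-0.01],0.3],[[0,0,0],[0,0,-0.03],0.3],[[0,0,0],[0,0,-0.05],0.3],[[0,0,0],[0,0,-0.07],0.3],[[0,0,0],[-0.02,0.005,-0.07],0.3],[[0,0,0],[-0.05,0.015,-0.07],0.3],[[0,0,0],[-0.08,0.025,-0.07],0.3],[[0,0,0],[-0.11,0.036,-0.07],0.3],[[0,0,0],[-0.135,0.046,-0.07],0.3],[[0,0,0],[-0.146,0.051,-0.07],0.3]]' 40;python3 -m creep '[[[0,0,0],[0,0,0],0.3],[[0,0,0],[0,0,0],0.3]]';  python3 - <<'E'
from h import *
c=cam("side");cv2.imwrite("pics/b13.png",crop(c["image"],320,190,480,350,4))
E
```

```text
t: 25.9
tcp_pos: [0.4971, -0.2549, 0.0994]
ee_rot: [179.9, -0.0, 89.7]
contact_force: [0.1, 0.8, 0.1]
opening: 0.0457
t: 26.1
tcp_pos: [0.4968, -0.2543, 0.0996]
ee_rot: [179.9, -0.1, 89.7]
contact_force: [-0.4, 0.5, -1.0]
opening: 0.0455
```

View pics/b13.png

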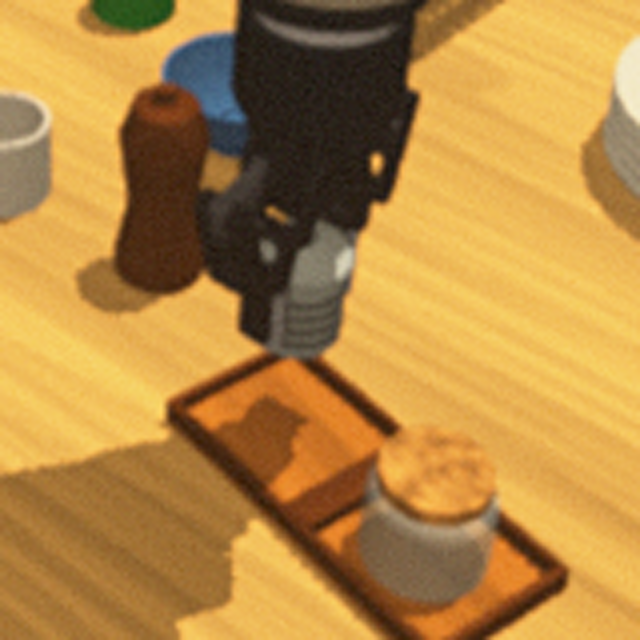

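```bash
python3 - <<'E'
from h import *
c=cam("side");p=get_state()["tcp_pos"];b=(320,190,480,350);k=4
im=crop(c["image"],*b,k)
for z,r in((-.029,.021),(.017,.024),(.037,.007)):
    cv2.polylines(im,[np.round(((proj(c,circ(p[0],p[1],p[2]+z,r))+.5-[320,190])*k-.5)*8).astype(int)],False,(0,255,255),1,cv2.LINE_AA,3)
cv2.imwrite("pics/b14.png",im)
E
```

```text
(no output)
```

View pics/b14.png

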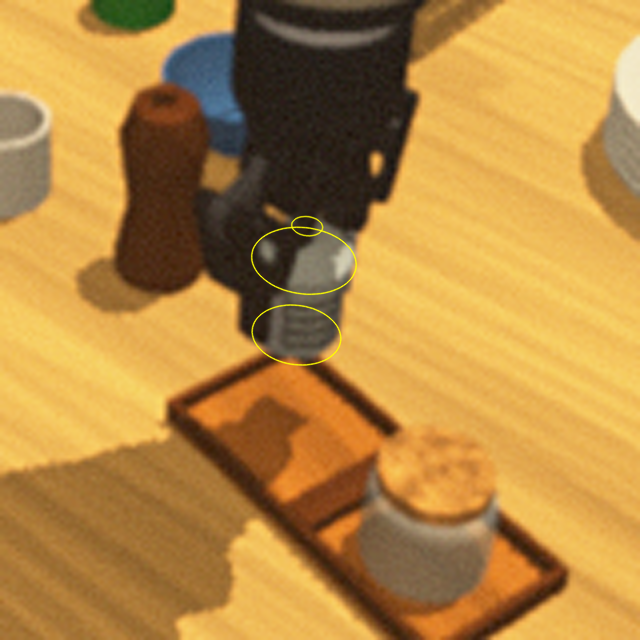

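```bash
python3 -m creep '[[[0,0,0],[0.0016,0.001,0.02],0.3],[[0,0,0],[0.0016,0.001,0.04],0.3],[[0,0,0],[0.0016,0.001,0.055],0.3],[[0,0,0],[0.0016,0.001,0.062],0.3],[[0,0,0],[0.0016,0.001,0.064],0.3],[[0,0,0],[0.0016,0.001,0.064],0.3]]';python3 -m creep '[[[0,0,0],[0,0,0.001],0.3],[[0,0,0],[0,0,0.002],0.3]]'
```

```text
t: 26.8
tcp_pos: [0.498, -0.2519, 0.036]
ee_rot: [179.9, -0.1, 89.8]
contact_force: [-0.1, -0.0, -0.8]
opening: 0.0454
t: 27.0
tcp_pos: [0.4984, -0.2521, 0.0347]
ee_rot: [179.8, -0.0, 89.8]
contact_force: [-0.4, 0.3, -1.3]
opening: 0.0455
```

```bash
python3 -m creep '[[[0,0,0],[0,0,0.001],0.3],[[0,0,0],[0,0,0.0015],0.3]]'
```

```text
t: 27.2
tcp_pos: [0.4988, -0.2524, 0.0338]
ee_rot: [179.8, 0.0, 89.8]
contact_force: [-2.0, 1.4, 12.3]
opening: 0.0456
```

Contact felt; release, lift, and retreat clear of the view.

```bash
python3 -m creep '[[[0,0,0],[0,0,0],0.6],[[0,0,0],[0,0,0],0.75],[[0,0,0],[0,0,0],0.75],[[0,0,0],[0,0,-0.03],0.75],[[0,0,0],[0,0,-0.07],0.8],[[0,0,0],[0,0,-0.11],1],[[0,0,0],[0,0,-0.15],1],[[0,0,0],[0,0,-0.2],1],[[0,0,0],[0,-0.04,-0.22],1],[[0,0,0],[0,-0.08,-0.22],1]]';python3 -m creep '[[[0,0,0],[-0.04,-0.03,0],1],[[0,0,0],[-0.09,-0.06,0],1],[[0,0,0],[-0.14,-0.09,0],1],[[0,0,0],[-0.18,-0.12,0],1],[[0,0,0],[-0.22,-0.15,0],1],[[0,0,0],[-0.24,-0.18,0],1],[[0,0,0],[-0.24,-0.18,0],1]]'
sed -i 's/^obs=.*/&/' m.py; python3 - <<'E'
from h import *
for n,b in(("top",(110,120,520,310)),("side",(170,140,490,370))):
    c=cam(n);cv2.imwrite(f"pics/f_{n}.png",crop(c["image"],*b,1.95 if n=="top" else 2.4)); cv2.imwrite(f"pics/raw_{n}.png",c["image"])
E
```

```text
t: 28.2
tcp_pos: [0.4187, -0.2527, 0.2565]
ee_rot: [179.5, 0.2, 89.9]
contact_force: [-0.3, -1.0, -0.5]
opening: 0.0855
t: 28.9
tcp_pos: [0.234, -0.4952, 0.255]
ee_rot: [179.6, 0.2, 89.6]
contact_force: [1.4, 0.5, -0.2]
opening: 0.0853
```

View pics/f_top.png

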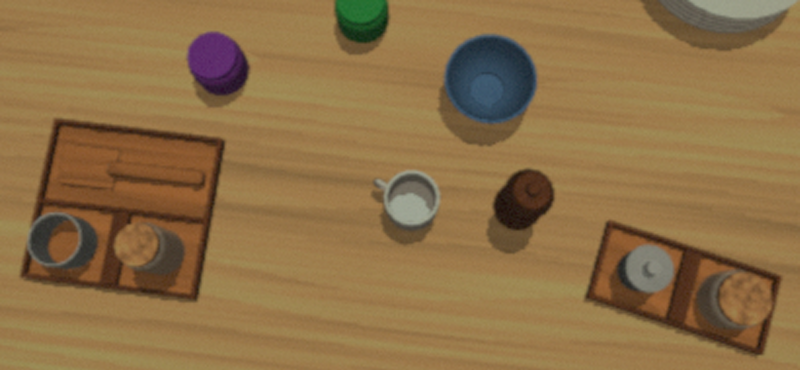

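View pics/f_side.png

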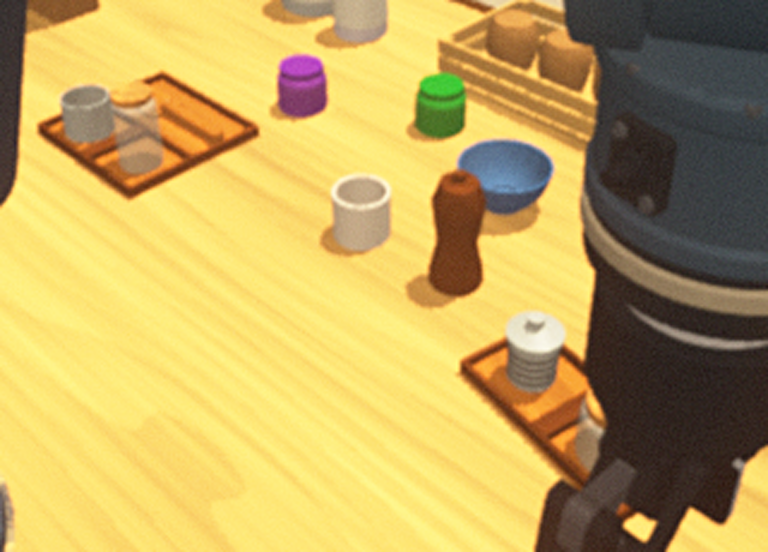

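```bash
cat > ov2.py <<'E'
from m import *
def loc(o,a,pts): 
    c,s=np.cos(a),np.sin(a); return np.array([(o[0]+c*x-s*y,o[1]+s*x+c*y,z) for x,y,z in pts])
def sq(x0,x1,y0,y1,z): return [(x0,y0,z),(x1,y0,z),(x1,y1,z),(x0,y1,z),(x0,y0,z)]
def tw(t,x,y): return loc(t[:2],t[2],[(x,y,0)])[0][:2]
A=tw(te,0,.049);B=tw(te,0,-.049);C=tw(bk,-.0445,.049);D=tw(bk,-.0445,-.049);E=tw(bk,.0405,0)
L=[circ(*A,.053,.024),circ(*A,.005,.021),circ(*B,.061,.0265),circ(*B,.005,.03),circ(*C,.05,.028),circ(*C,.005,.028),circ(*D,.095,.0215),circ(*D,.005,.024),
loc(E,np.pi/2+bk[2],sq(-.08,.025,-.008,.008,.021)),loc(E,np.pi/2+bk[2],sq(.018,.08,-.022,.022,.010))]
for n,b,s in(("baking",(115,175,235,280),6),("tea",(400,220,520,310),6)):
    x0,y0,x1,y1=b; im=crop(T["image"],*b,s)
    for l in L: cv2.polylines(im,[np.round(((proj(T,l)+.5-[x0,y0])*s-.5)*8).astype(int)],False,(0,255,255),1,cv2.LINE_AA,3)
    cv2.imwrite(f"pics/o2_{n}.png",im)
E
python3 ov2.py >/dev/null
```

```text
(no output)
```

View pics/o2_baking.png

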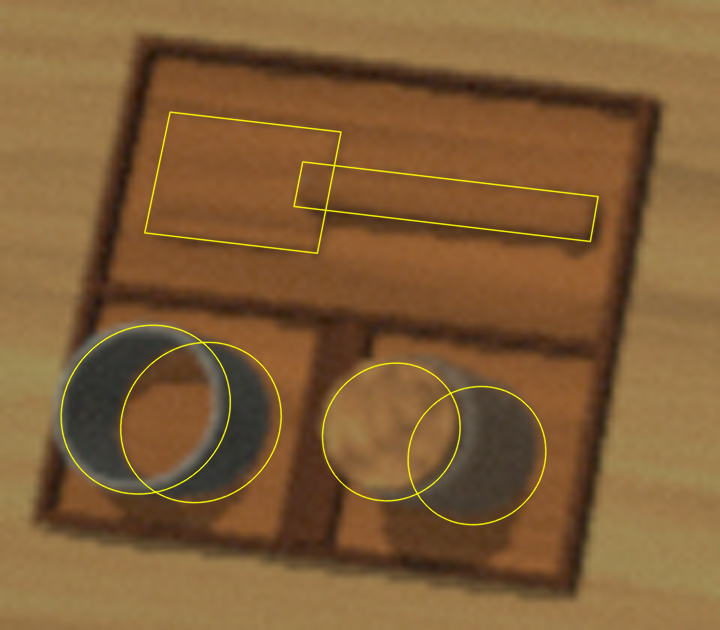

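View pics/o2_tea.png

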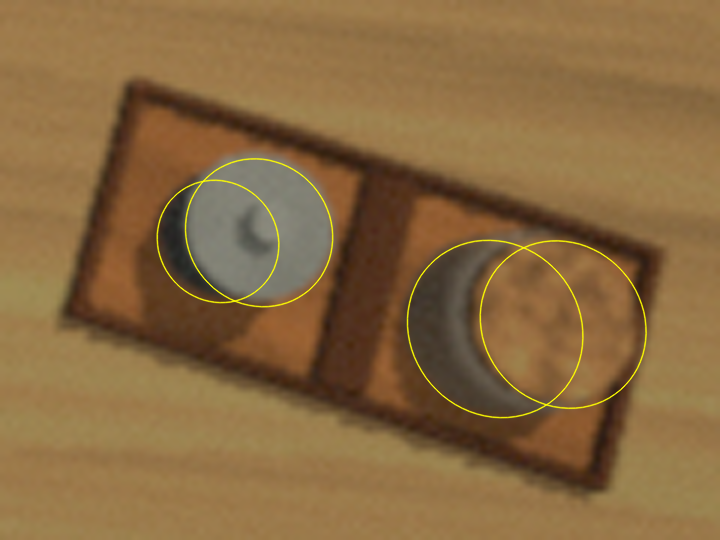

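```bash
python3 -c "
from cell import ticket,get_state
print(get_state()['contact_force'],get_state()['t']);print(ticket.job_done())"
```

```text
[-0.12726722  0.39230959 -0.94420419] 29.1
the job is handed in; nothing more can be done
None
```

I placed both kits and handed the job in at about 29 s, well inside the 128 s limit; the hand-in itself gives no verdict.

- **Tea tray:** the infuser stands in the +y compartment and the squat jar in the −y one. The squat jar is the clear glass one with a cork lid; I left its green and purple look-alikes alone.
- **Baking tray:** the spatula lies along the long compartment, the cutter is in the +y small compartment and the tall jar in the −y one.

**Last checks:** In the final top view, outlines of all five items drawn at their target positions matched the picture to about 1 px (roughly 2 mm). That is well inside the tolerances.
- All five items look upright or flat and released.
- The bowl, cup and mill look unmoved.
- The gripper is empty, open and clear of everything.

**What didn't match:**
- **Item feet in the side view:** some drew about 2 px off in the first check, which fits the calibration error, so I relied on the top view.
- **Squat jar at the end:** it was partly hidden by the arm in the final side picture, so I judged it from the top view.
- **Forces while setting down:** they peaked at about 37 N on the tool, as reported after each step and well under the 120 N wrist limit. The held items carried this contact, not the arm or gripper body.

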